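# Unhook a bit caddy from its lipped display cradle

## Robot

A 6-joint arm with a two-finger parallel gripper is mounted at the origin on the work surface. World frame = base frame: x ahead of the robot, y to its left, z up, the work surface at z = 0. Lengths are in mm, angles in rad, forces in N, time in s.
With the tool pointing down it reaches from about 350 to 775 mm from the base axis. Payload 5.5 kg.
Tool frame: the origin (TCP) lies between the finger pads; the fingertips stand ahead of it and the grasp point (between the pads) is the TCP (env.tips_ahead is the z of the fingertips in the tool frame, in mm); z points along the fingers, y is the direction in which the jaws open and shut (so a half turn about z gives the same grasp; the last joint's range is limited). The gripper opens to 85 mm and grips with 20 to 120 N. Pads are 22 mm wide; open, the fingers measure 114 mm over their backs; the gripper's body (76 mm by 85 mm) begins 54 mm behind the grasp point. The pads swing forward as they close: fully open they stand 13 mm farther back than shut.
Start: joints at [-1.453, 0.313, 0.046, 1.304, 0, 1.431], TCP at [146.592, -556.043, 221.123] pointing down, gripper open.
Joint ranges: [-2.76, 2.76], [-0.86, 1.69], [-1.03, 1.26], [-2.2, 2.34], [-1.47, 1.5], [-3.14, 3.14]. Speed limits (rad/s): [2.57, 2.57, 3.14, 3.14, 3.14, 3.14].

## Interface

Orientations are given as [roll, pitch, yaw] about the fixed x, y, z axes, in that order (R = Rz(yaw) Ry(pitch) Rx(roll)).
In Python, from workcell import get_state, viewer, job_done, env gives the robot as it stands.
- The arm moves only by the shell command python3 -m pendant 'ROWS' [FORCE]. ROWS is JSON, a list of rows, each a list of 3 entries, a list of its own where there are three numbers: the closure, from -1 (fully open) to 1 (shut), then the shift along the world's x, y, z in cm, then the turn, a rotation vector about the world's x, y, z in rad. In form: [[fingers, [x, y, z], [wx, wy, wz]], ...]. A call has 1 to 20 rows; each row is the pose to reach, as a shift and turn from the pose commanded when the call began; what a row does not reach only later rows make up. A row lasts 1/10 s, in which the tool goes at most 50 mm and 8.59 degrees, less where a joint would pass 70% of its speed; a pose out of reach is approached as far as the arm can. A call with a gripper value outside its range is refused whole. The fingers move at their own pace and stop on an object; FORCE is the grip in N (left out, the last holds). Time passes only in rows, so rows that repeat a pose let the fingers close. It gives the time, the measured TCP pose, the force and the opening at its end, in the units of the state.
- get_state(): the state, without advancing time (a new reading comes with each control period).
- viewer.get_image(name): name is "scene" or "top"; returns a dict with "frame" (420x560x3 uint8, red, green, blue), "intrinsics" (3x3 intrinsics, pixels), "world_to_cam" (4x4, takes a point from world to camera coordinates). Camera axes: x right, y down, z forward; pixel columns grow to the right and rows downward; lengths in mm; the calibration is good to about 2 mm. A picture is of the moment at which its call begins. There is no depth.
- job_done(): hands the job in, once; it reports no verdict.
Trained networks look in the newest picture that a camera, given by its name, has taken for a name from the list of things; names that differ only in an ending like _2 or _b are one class to them, and where a whole thing is asked for, a point or a joint stands for the part that bears it (a point fixed in the world has none). Each returns a list of dicts, best first, with "confidence" (0 to 1); they miss things now and then, are a little off and sometimes report something else, mostly with a low value. They report only what shows in the picture. A call takes as long as a camera call. They do not tell look-alikes from the thing itself.
- viewer.search_frame(camera, label): "position" ([x, y, z] in mm, in the coordinates of the camera as it stood for that picture, good to about 4 mm: the middle of the surface that is visible of it).
- viewer.pinpoint(camera, label): "position" ([x, y, z] in mm, in the coordinates of the camera as it stood for that picture, good to about 4 mm: a listed point, or the origin of a listed thing).
The state is a dict: "time_s": time; "joint_positions": joint angles; "joint_velocities": joint speeds; "effort": joint torques, N m; "ee_pos": TCP position; "tool_rot": TCP orientation; "force": force on the tool from outside, world axes, zero at the start; "torque": the same for the moment, N m; "gripper_width": finger opening in mm.
Only numpy, scipy, OpenCV 4.12 (cv2) and the standard library are available. Lean on these libraries where they do the work, as an engineer would, in place of code of your own. Each camera call takes 0.05 s, during which the arm holds its last target.

## Task

Take the bit caddy out of its sprung display cradle: by its handle, press it gently back against the spring until it meets the rubber buffers, swing its outer end up clear of the outer lip while its tongue is still under the inner lip, and draw it out. Then set it down gently, upright and flat in the middle of the empty cardboard tray beside the cradle, and let go. Never strain it against the cradle's walls, lips or buffers, and leave the three loose articles round the cradle alone.

Things in the scene. Friction and masses are not known exactly. Their poses are not given: they have to be found in the camera images.
- caddy: Dark steel hex-bit caddy, 0.2 to 0.4 kg. Origin: centre of the underside of its main block, 80 (x) x 36 (y) x 22 (z) mm; z up, x along its length towards the outer end. Short bit ends stand on it at x = -32 and 32 mm, to z = 34 mm. A ledge sticks out at the outer end (+x), a tongue at the inner end (-x).
- handle (a point): Middle of the top edge of the caddy's handle: an upright black fin over the caddy's origin, 46 (x) x 14 (y) mm, from 22 to 56 mm above the caddy's underside. Pinch it from above, across y.
- ledge (a point): Middle of the top edge of the ledge's outer end. The ledge is 36 mm wide and 8 mm thick (z 0 to 8), from x = 40 to 72 mm in the caddy's frame.
- toe (a point): Centre of the round cross bar (5 mm radius, 30 mm long along y) that ends the caddy's tongue, at x = -84, z = 5 mm in the caddy's frame; the tongue (6 mm thick, 30 mm wide) so ends at x = -89 mm. With the bar resting on the cradle floor the caddy can be swung about this point without pressing the inner end harder.
- cradle: Grey cradle fixed to the table, x = -135 to 80 mm, 64 mm wide (frame to x = 95 at most). Origin: on the table under the caddy's origin at the start; axes as the caddy's then; +x (outer end) points away from the robot within 20 degrees. Floor 20 mm above the table; 8 mm high cheeks leave 4 mm side play. A steel frame with lips and buffers is clamped on it at unmeasured setting s, 4 to 26 mm.
- end_wall (a point): Foot of the cradle's 9 mm high end wall (x = 72 mm), where the ledge rests at the start. The frame's outer lip (12 to 16 mm above the cradle floor, 26.5 mm long) overlaps the ledge by s - 0.5 mm, so the caddy must be pressed back (-x) by s to free it. Swung up 10 to 16 degrees the ledge is above this lip and the caddy touches nothing else.
- spring_end (a point): On the cradle floor where the tongue ends at the start. A plunger pushes it to +x, 2 N plus 0.06 N per mm pressed back; after s mm two rubber buffers add 4 N per mm for 2.5 mm, then rigid. Inner lip 17 to 21 mm above the floor overlaps the tongue by 32 - s mm at the start: tilted and with the bar low, draw it to +x 33 mm or more from the buffers, then lift. Keep caddy against them below 10 N.
- tray: Empty open cardboard tray, fixed to the table, 250 (x) x 190 (y) x 35 (z) mm outside, walls and floor 5 mm thick. Origin: centre of its underside; z up. The caddy goes flat on its floor (5 mm above the table), its origin within 45 mm of the tray's centre.
- socket: Bystander: steel tube socket, 30 mm diameter, 38 mm tall, standing on the table off the cradle's outer end. Origin: centre of its underside.
- tin: Bystander: plain aluminium box 50 x 40 x 18 mm off the cradle's outer end. Origin: centre of its underside.
- plumb: Bystander: turned brass weight, 36 mm diameter, 34 mm tall, off the cradle's inner end. Origin: centre of its underside.
Mind the look-alikes: they are no part of the job. Several things have the shape of the caddy; the one meant has the colours described above.

How it is judged:
By the outcome, as a careful person would: the job done as asked, in the order asked, and still so for the second after the job is handed in, with the robot touching nothing.
It also fails if it takes over 72 s, if anything falls off the work surface, if the arm or the gripper's body presses on something with over 40 N, if the wrist force passes 120 N, or if a joint passes its speed limit or range.

## Working session

There is one attempt and no reset: what is moved stays moved. The work goes in short steps, Python scripts to look and compute and a shell command to move; the robot and the scene stay as the last step left them, time stands still between calls to the robot, and variables do not carry over. Pictures are saved under pics/ and viewed, and the job is handed in when it is done.

```bash
mkdir -p pics; ls
cat > h.py <<'E'
import numpy as np,cv2
from workcell import get_state, viewer, job_done, env
def shot(cam,fn,scale=1.4):
    d=viewer.get_image(cam); im=d["frame"][:,:,::-1]
    cv2.imwrite("pics/"+fn,cv2.resize(im,None,fx=scale,fy=scale,interpolation=cv2.INTER_CUBIC)); return d
def w(d,p):
    T=np.array(d["world_to_cam"]); return np.linalg.inv(T)[:3]@np.append(p,1)
def px(d,p):
    T=np.array(d["world_to_cam"]); c=T[:3]@np.append(p,1); q=np.array(d["intrinsics"])@c; return q[:2]/q[2]
def ray(d,uv,z):
    T=np.array(d["world_to_cam"]);K=np.array(d["intrinsics"]);Ti=np.linalg.inv(T)
    v=Ti[:3,:3]@np.linalg.inv(K)@np.array([uv[0],uv[1],1]);o=Ti[:3,3]
    return o+v*(z-o[2])/v[2]
E
python3 - <<'E'
from h import *
s=get_state();print({k:np.round(v,3) for k,v in s.items()},env.tips_ahead)
for c in("scene","top"):
    d=shot(c,c+"0.png"); print(c,np.round(np.linalg.inv(np.array(d["world_to_cam"]))[:3,3]))
    for l in("caddy","handle","ledge","toe","cradle","end_wall","spring_end","tray","socket","tin","plumb"):
        print(l,[(np.round(w(d,r["position"]),1).tolist(),round(r["confidence"],2)) for r in viewer.pinpoint(c,l)][:4])
E
```

```text
pics
{'time_s': np.float64(0.0), 'joint_positions': array([-1.453,  0.314,  0.045,  1.304, -0.   ,  1.431]), 'joint_velocities': array([ 0.001, -0.001,  0.   , -0.001,  0.   , -0.002]), 'effort': array([-0.0000e+00, -4.8063e+01,  2.9853e+01,  1.9000e-02, -0.0000e+00,
        0.0000e+00]), 'ee_pos': array([ 146.508, -555.457,  220.208]), 'tool_rot': array([-3.14 , -0.   ,  0.258]), 'force': array([ 0.093,  0.395, -0.495]), 'torque': array([-0.026, -0.002, -0.016]), 'gripper_width': np.float64(85.297)} 19.0
scene [1047. -409.  613.]
caddy [([518.2, 284.5, 0.9], 0.96), ([827.2, 107.4, -2.8], 0.87), ([273.6, 277.3, 0.3], 0.84), ([532.6, 129.2, 18.1], 0.73)]
handle [([512.7, 287.4, 58.8], 0.78), ([828.8, 105.6, 56.6], 0.76), ([762.5, 308.4, 58.9], 0.75), ([538.2, 128.2, 77.5], 0.61)]
ledge [([585.9, 292.3, 8.8], 0.82), ([804.0, 41.3, 3.5], 0.78), ([291.6, 208.1, 9.8], 0.72), ([605.2, 134.8, 27.7], 0.71)]
toe [([854.4, 186.4, 4.6], 0.88), ([257.6, 365.9, 6.8], 0.8), ([431.4, 282.7, 1.7], 0.7), ([675.6, 290.9, 5.1], 0.68)]
cradle [([537.0, 129.4, 2.3], 0.89)]
end_wall [([610.5, 134.8, 19.3]
[... 427 characters left out ...]
)]
handle [([271.4, 278.9, 59.0], 0.85), ([766.1, 311.6, 58.2], 0.69), ([532.7, 132.3, 77.3], 0.64), ([831.4, 109.1, 55.5], 0.62)]
ledge [([288.8, 209.0, 10.7], 0.87), ([587.3, 294.3, 12.4], 0.82), ([829.7, 325.4, 11.2], 0.76), ([608.8, 131.5, 24.7], 0.75)]
toe [([257.8, 361.5, 5.2], 0.88), ([676.8, 288.3, 9.0], 0.77), ([857.7, 186.1, 8.7], 0.69), ([448.8, 132.3, 25.2], 0.64)]
cradle [([534.7, 130.1, 3.3], 0.96)]
end_wall [([608.0, 129.5, 18.3], 0.75)]
spring_end [([446.3, 133.1, 23.5], 0.96)]
tray [([576.7, -141.7, -0.5], 0.92)]
socket [([682.1, 172.3, 0.7], 0.56)]
tin [([688.6, 98.5, 1.2], 0.83), ([679.2, 173.0, -0.5], 0.64), ([606.3, 131.8, 26.7], 0.63)]
plumb [([363.2, 96.9, 1.6], 0.72)]
```

View pics/scene0.png

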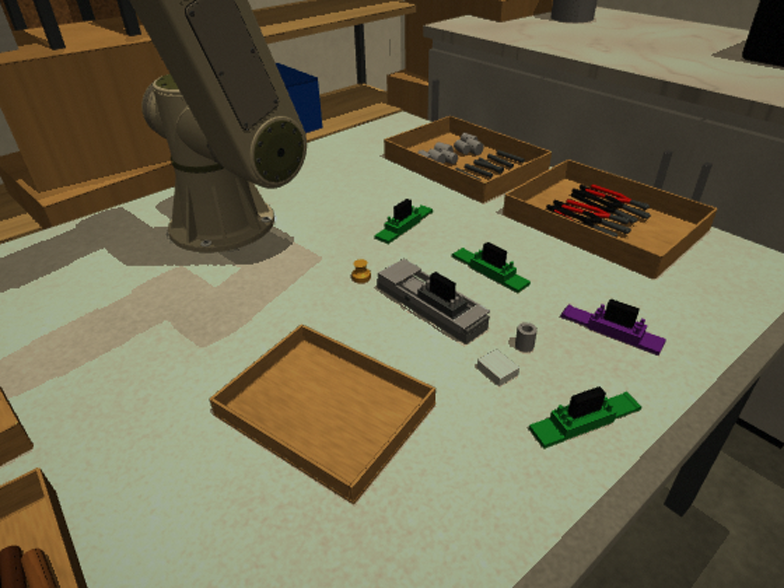

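View pics/top0.png

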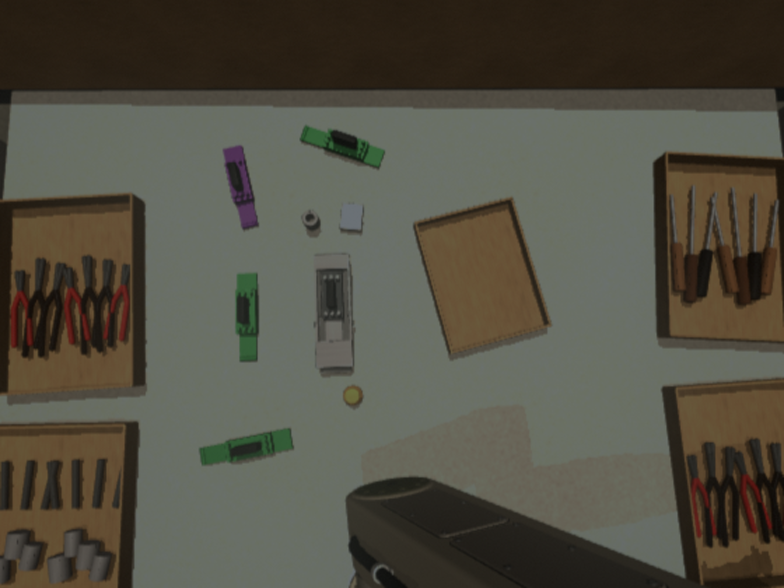

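Run:
```python
from h import *
from collections import defaultdict
A=defaultdict(list)
for c in("scene","top"):
  for i in range(6):
    d=viewer.get_image(c)
    for l,g in dict(caddy=(536,130,20),handle=(536,130,76),ledge=(607,132,28),toe=(450,131,25),cradle=(536,130,0),end_wall=(608,132,20),spring_end=(446,132,20),tray=(575,-140,0),socket=(680,173,0),tin=(690,98,0),plumb=(362,98,0)).items():
      for r in viewer.pinpoint(c,l):
        p=w(d,r["position"])
        if np.linalg.norm(p-g)<15: A[l,c].append(p);break
  im=d["frame"][:,:,::-1]
  x,y=(255,170) if c=="scene" else (200,165)
  cr=im[y:y+90,x:x+110]
  cv2.imwrite(f"pics/{c}_zoom.png",cv2.resize(cr,None,fx=6.5,fy=6.5,interpolation=cv2.INTER_CUBIC))
for k,v in A.items(): print(k,len(v),np.round(np.mean(v,0),1),np.round(np.std(v,0),1))
```

```text
('caddy', 'scene') 6 [535.1 130.4  17.4] [1.2 2.1 0.8]
('handle', 'scene') 6 [536.8 129.9  77.1] [0.7 2.5 1.1]
('ledge', 'scene') 5 [604.8 133.   27. ] [1.3 1.4 1.5]
('toe', 'scene') 6 [451.5 128.2  25.7] [1.1 1.3 0.6]
('cradle', 'scene') 6 [534.1 132.4   1.2] [0.6 1.9 0.9]
('end_wall', 'scene') 5 [609.5 133.4  18.7] [0.6 2.5 2.1]
('tray', 'scene') 6 [ 573.5 -141.     2.4] [1.9 1.4 2. ]
('socket', 'scene') 6 [ 6.786e+02  1.727e+02 -4.000e-01] [1.4 1.  1.7]
('tin', 'scene') 6 [685.8  97.4  -2.8] [2.1 1.2 1.4]
('plumb', 'scene') 5 [361.2  98.8   2.1] [1.2 1.8 1.7]
('spring_end', 'scene') 5 [444.6 129.4  17.9] [0.5 1.6 1.2]
('caddy', 'top') 6 [540.4 130.8  20.5] [1.1 1.  1.4]
('handle', 'top') 5 [532.3 131.   78.4] [1.4 1.7 1.4]
('ledge', 'top') 6 [606.4 133.3  24.1] [1.3 0.5 1.2]
('toe', 'top') 6 [452.2 130.   24.7] [1.  1.8 1.7]
('cradle', 'top') 5 [535.3 131.9   2.4] [1.8 1.2 1. ]
('end_wall', 'top') 6 [608.2 131.3  19.4] [0.9 0.9 1.2]
('spring_end', 'top') 5 [445.5 130.2  20.9] [2.1 1.4 0.9]
('tray', 'top') 6 [ 578.2 -142.5   -0.6] [1.5 1.3 0.7]
('tin', 'top') 6 [689.8  96.6   1.9] [1.9 1.  1.9]
('plumb', 'top') 6 [3.624e+02 9.680e+01 3.000e-01] [1.5 1.1 1.6]
('socket', 'top') 5 [6.801e+02 1.718e+02 4.000e-01] [1.2 1.  1.9]
```

View pics/scene_zoom.png

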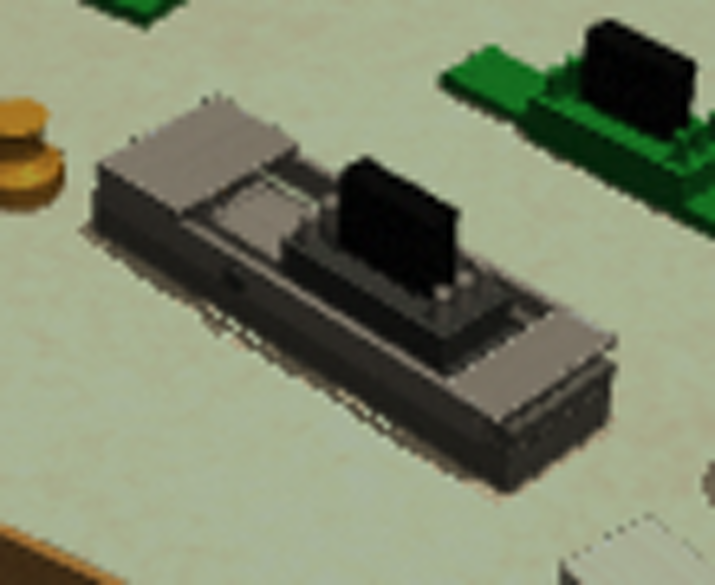

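View pics/top_zoom.png

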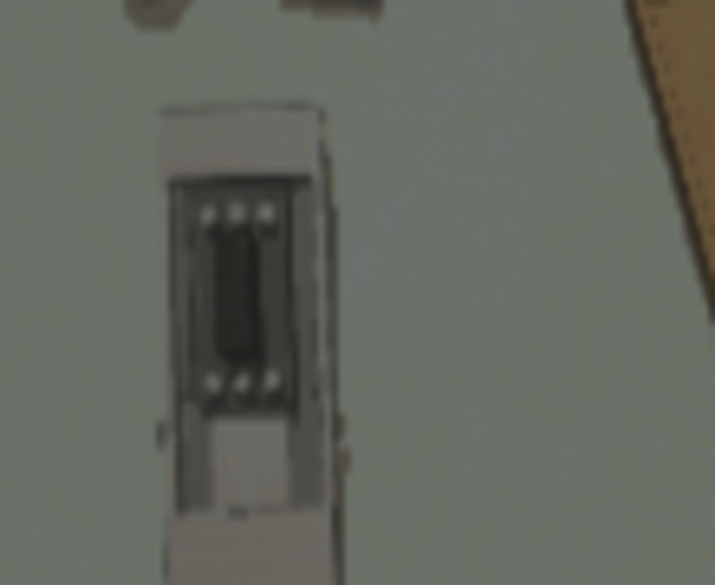

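Run:
```python
from h import *
d=viewer.get_image("top")
f=lambda u,v,z: np.round(ray(d,(200+u/6.5-.4,165+v/6.5-.4),z),1)
for n,u,v,z in [("ol outerL",162,105,36),("ol outerR",318,102,36),("ol innerL",170,182,36),("ol innerR",310,179,36),("ilL",178,513,41),("ilR",330,512,41),("bit",237,213,54),("bitin",241,381,54),("h out",236,225,76),("h in",241,357,76),("blk out",240,180,42),("blk in",245,410,42),("blkL",190,300,42),("blkR",293,300,42)]:
  print(n,f(u,v,z))
d=viewer.get_image("scene")
f=lambda u,v,z: np.round(ray(d,(255+u/6.5-.4,170+v/6.5-.4),z),1)
print("scene")
for n,u,v,z in [("ol inner near",445,376,36),("ol outer near",502,422,36),("ol outer far",615,343,36),("il near",185,213,41),("il far",295,150,41),("h near-in",340,170,76),("h farin",362,157,76),("h out near",432,220,76),("h out far",458,209,76)]:
  print(n,f(u,v,z))
# tray corners (outer top z=35) from top image
d=viewer.get_image("top")
for u,v in [(415,225),(513,199),(549,325),(450,355)]: print("tray",np.round(ray(d,(u/1.4,v/1.4),35),1))
```

```text
ol outerL [615.1 162.7  36. ]
ol outerR [615.6 102.1  36. ]
ol innerL [584.6 159.4  36. ]
ol innerR [585.1 105.3  36. ]
ilL [456.2 155.3  41. ]
ilR [455.7  97.8  41. ]
bit [569.  131.7  54. ]
bitin [504.8 130.2  54. ]
h out [560.8 129.8  76. ]
h in [511.4 128.   76. ]
blk out [584.  131.8  42. ]
blk in [494.9 129.9  42. ]
blkL [537.5 150.9  42. ]
blkR [537.  111.5  42. ]
scene
ol inner near [585.8 104.8  36. ]
ol outer near [615.3 101.5  36. ]
ol outer far [613.2 160.8  36. ]
il near [460.   97.4  41. ]
il far [458.3 154.8  41. ]
h near-in [514.1 123.5  76. ]
h farin [513.7 134.7  76. ]
h out near [556.8 125.9  76. ]
h out far [558.4 137.1  76. ]
tray [665.5 -20.6  35. ]
tray [ 713.1 -203.4   35. ]
tray [ 478.3 -258.    35. ]
tray [427.8 -77.9  35. ]
```

```bash
python3 -m pendant '[[-1,[9,15,0],[0,0,-0.06]],[-1,[18,32,0],[0,0,-0.12]],[-1,[28,50,0],[0,0,-0.18]],[-1,[38.97,68.67,-4],[0,0,-0.24]],[-1,[38.97,68.67,-8.1],[0,0,-0.24]],[-1,[38.97,68.67,-8.1],[0,0,-0.24]],[-1,[38.97,68.67,-8.1],[0,0,-0.24]],[-1,[38.97,68.67,-8.1],[0,0,-0.24]],[-1,[38.97,68.67,-8.1],[0,0,-0.24]],[-1,[38.97,68.67,-8.1],[0,0,-0.24]],[-1,[38.97,68.67,-8.1],[0,0,-0.24]],[-1,[38.97,68.67,-8.1],[0,0,-0.24]],[-1,[38.97,68.67,-8.1],[0,0,-0.24]],[-1,[38.97,68.67,-8.1],[0,0,-0.24]],[-1,[38.97,68.67,-8.1],[0,0,-0.24]],[-1,[38.97,68.67,-8.1],[0,0,-0.24]],[-1,[38.97,68.67,-8.1],[0,0,-0.24]],[-1,[38.97,68.67,-8.1],[0,0,-0.24]],[-1,[38.97,68.67,-8.1],[0,0,-0.24]],[-1,[38.97,68.67,-8.1],[0,0,-0.24]]]'
```

```text
time_s: 10.55
ee_pos: [536.7, 109.7, 140.5]
tool_rot: [-3.126, 0.0, 0.047]
force: [-0.5, 0.6, -0.8]
gripper_width: 85.4
```

```bash
python3 -m pendant '[[-1,[0,0,0],[0,0,0]],[-1,[0,0,0],[0,0,0]]]'
```

```text
time_s: 10.75
ee_pos: [537.1, 110.0, 140.6]
tool_rot: [-3.126, -0.0, 0.047]
force: [-0.1, 0.1, -0.0]
gripper_width: 85.5
```

```bash
python3 -m pendant '[[-1,[-0.08,2.07,-1],[-0.0155,0,-0.029]],[-1,[-0.08,2.07,-3],[-0.0155,0,-0.029]],[-1,[-0.08,2.07,-4],[-0.0155,0,-0.029]],[-1,[-0.08,2.07,-4],[-0.0155,0,-0.029]],[-1,[-0.08,2.07,-4],[-0.0155,0,-0.029]]]'
python3 - <<'E'
from h import *
for c in ("top","scene"):
  d=viewer.get_image(c);im=d["frame"][:,:,::-1]
  x,y=(255,150) if c=="scene" else (180,165)
  cv2.imwrite(f"pics/{c}_g.png",cv2.resize(im[y:y+90,x:x+110],None,fx=6.5,fy=6.5,interpolation=cv2.INTER_CUBIC))
E
```

```text
time_s: 11.25
ee_pos: [537.2, 111.5, 99.9]
tool_rot: [-3.125, 0.002, 0.05]
force: [-0.7, 0.3, 0.3]
gripper_width: 85.8
```

View pics/scene_g.png

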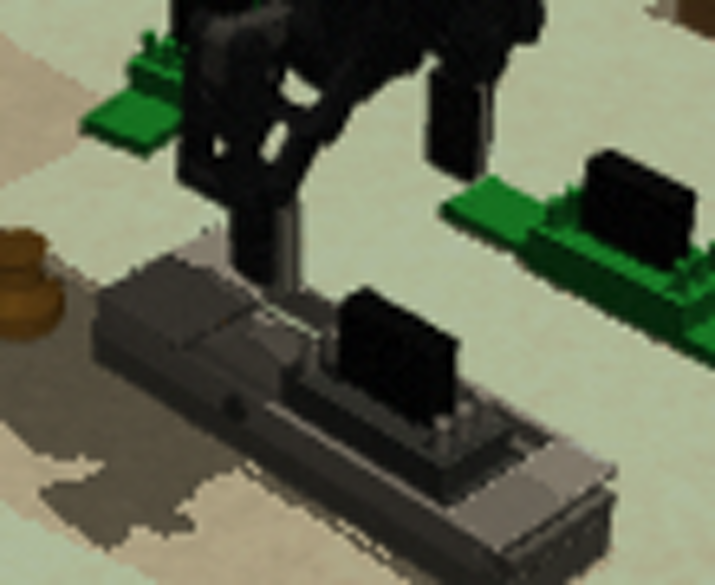

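View pics/top_g.png

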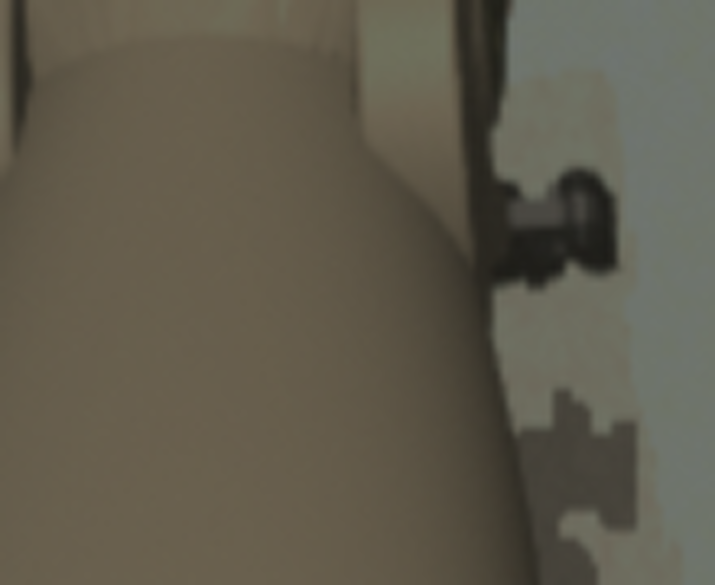

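```bash
python3 -m pendant '[[-1,[0,0,2],[0,0,0.15]],[-1,[0,0,2],[0,0,0.3]],[-1,[0,0.5,2],[0,0,0.45]],[-1,[0,1,2],[0,0,0.6]],[-1,[0,1.5,2],[0,0,0.75]],[-1,[-0.1,1.91,2],[0,0,0.9]],[-1,[-0.1,1.91,2],[0,0,1.05]],[-1,[-0.1,1.91,2],[0,0,1.2]],[-1,[-0.1,1.91,2],[0,0,1.35]],[-1,[-0.1,1.91,2],[0,0,1.5]],[-1,[-0.1,1.91,2],[0,0,1.65]],[-1,[-0.1,1.91,2],[0,0,1.8]],[-1,[-0.1,1.91,2],[0,0,1.95]],[-1,[-0.1,1.91,2],[0,0,2.1]],[-1,[-0.1,1.91,2],[0,0,2.25]],[-1,[-0.1,1.91,2],[0,0,2.4]],[-1,[-0.1,1.91,2],[0,0,2.55]],[-1,[-0.1,1.91,2],[0,0,2.7]],[-1,[-0.1,1.91,2],[0,0,2.85]],[-1,[-0.1,1.91,2],[0,0,2.9]]]'
python3 - <<'E'
from h import *
from scipy.spatial.transform import Rotation as R
s=get_state()
a=R.from_euler("xyz",s["tool_rot"]);b=R.from_euler("xyz",[np.pi,0,.018+np.pi])
print(np.round((b*a.inv()).as_rotvec(),4),s["ee_pos"],np.round(s["joint_positions"],3))
E
```

```text
time_s: 13.4
ee_pos: [536.9, 130.8, 120.9]
tool_rot: [-3.126, 0.002, 2.954]
force: [-0.2, 1.6, -0.3]
gripper_width: 85.5
[0.016  0.001  0.2052] [536.88578835 130.79976344 120.9294758 ] [ 0.103  0.323 -0.191  1.059 -0.016  0.29 ]
```

Now align and descend to TCP z ≈ 66.

```bash
python3 -m pendant '[[-1,[-0.05,0,-0.5],[0.008,0,0.13]],[-1,[-0.05,0,-1],[0.016,0.001,0.205]],[-1,[-0.05,0,-2],[0.016,0.001,0.205]],[-1,[-0.05,0,-3],[0.016,0.001,0.205]],[-1,[-0.05,0,-3],[0.016,0.001,0.205]],[-1,[-0.05,0,-3],[0.016,0.001,0.205]]]'
python3 - <<'E'
from h import *
s=get_state();print({k:np.round(s[k],4) for k in("ee_pos","tool_rot","force","torque")})
d=viewer.get_image("scene");im=d["frame"][:,:,::-1]
cv2.imwrite("pics/g2.png",cv2.resize(im[140:240,250:370],None,fx=6,fy=6,interpolation=cv2.INTER_CUBIC))
E
```

```text
time_s: 14.0
ee_pos: [535.6, 130.7, 89.7]
tool_rot: [-3.141, -0.002, -3.129]
force: [1.0, 0.0, -0.1]
gripper_width: 85.2
{'ee_pos': array([535.5744, 130.6884,  89.7258]), 'tool_rot': array([-3.1410e+00, -2.4000e-03, -3.1288e+00]), 'force': array([ 1.0177,  0.0132, -0.0637]), 'torque': array([-0.0204, -0.0326,  0.0686])}
```

View pics/g2.png

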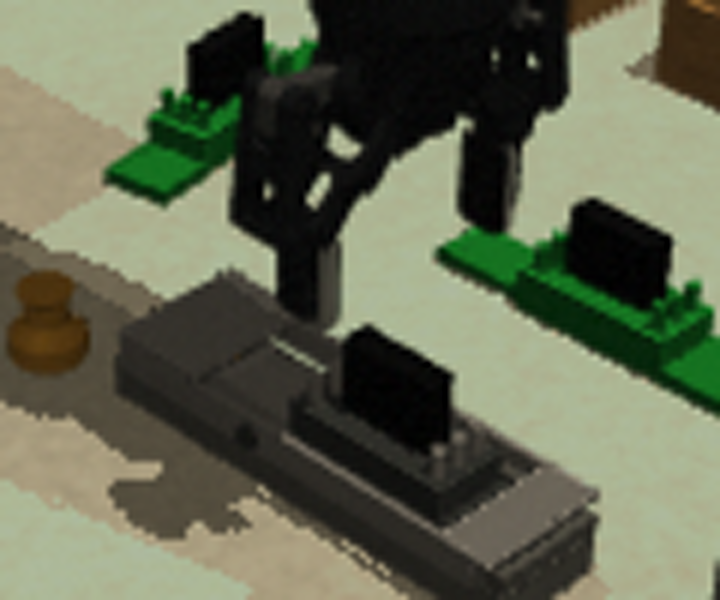

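Run:
```python
from h import *
d=shot("scene","full3.png")
for z in (70,84,110):
  print(z,[np.round(ray(d,(250+u/6,140+v/6),z),1) for u,v in((310,322),(490,228))])
s=get_state()
for dz in(-19,-6,0,30): print(dz,[np.round(px(d,s["ee_pos"]+np.array([0,y,dz]))) for y in(-50,50)])
```

```text
70 [array([493.7, 126.3,  70. ]), array([495.6, 226.5,  70. ])]
84 [array([508. , 112.5,  84. ]), array([509.8, 210.1,  84. ])]
110 [array([534.5,  86.9, 110. ]), array([536.2, 179.6, 110. ])]
-19 [array([300., 209.]), array([331., 192.])]
-6 [array([300., 205.]), array([331., 187.])]
0 [array([300., 202.]), array([331., 185.])]
30 [array([300., 191.]), array([332., 174.])]
```

View pics/full3.png

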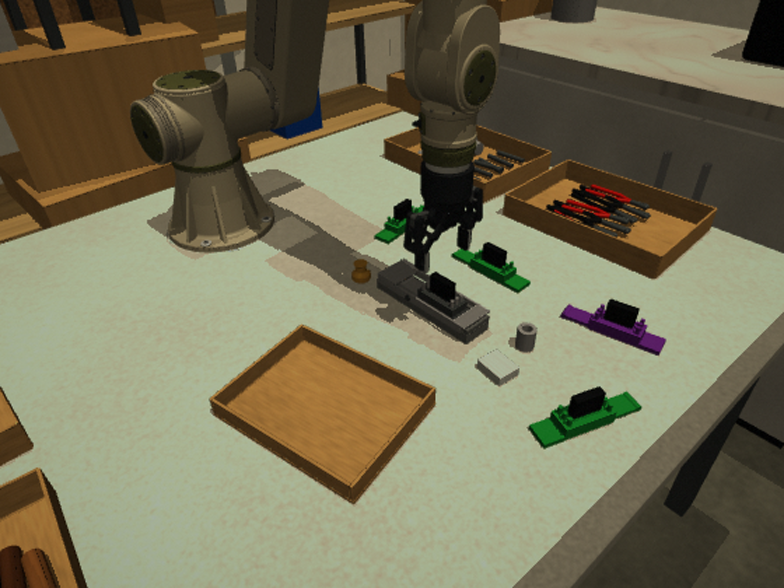

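```bash
python3 -m pendant '[[-1,[0.07,0,-1],[0,0,0.006]],[-1,[0.07,0,-1.8],[0,0,0.006]],[-1,[0.07,0,-2.4],[0,0,0.006]],[-1,[0.07,0,-2.4],[0,0,0.006]],[-1,[0.07,0,-2.4],[0,0,0.006]]]'
python3 - <<'E'
from h import *
d=viewer.get_image("scene");im=d["frame"][:,:,::-1]
cv2.imwrite("pics/g3.png",cv2.resize(im[140:240,250:370],None,fx=6,fy=6,interpolation=cv2.INTER_CUBIC))
s=get_state();print(np.round(s["joint_positions"],4),s["tool_rot"])
E
```

```text
time_s: 14.6
ee_pos: [536.3, 130.7, 65.8]
tool_rot: [-3.141, -0.002, -3.122]
force: [0.4, -0.3, 0.4]
gripper_width: 85.2
[ 9.370e-02  3.663e-01 -2.746e-01  9.314e-01 -4.000e-04  7.420e-02] [-3.14111096e+00 -1.49742297e-03 -3.12213698e+00]
```

View pics/g3.png

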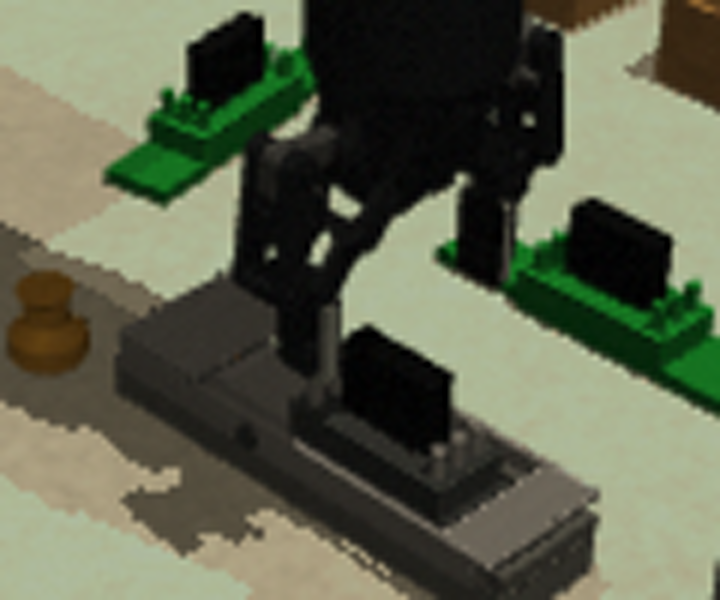

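```bash
python3 -m pendant '[[0.3,[0,0,0],[0,0,0]],[0.3,[0,0,0],[0,0,0]],[0.3,[0,0,0],[0,0,0]],[0.3,[0,0,0],[0,0,0]]]' 20
python3 - <<'E'
from h import *
d=viewer.get_image("scene");im=d["frame"][:,:,::-1]
cv2.imwrite("pics/g4.png",cv2.resize(im[140:240,250:370],None,fx=6,fy=6,interpolation=cv2.INTER_CUBIC))
E
```

```text
time_s: 15.05
ee_pos: [536.7, 130.7, 66.3]
tool_rot: [-3.141, -0.001, -3.122]
force: [-0.1, 0.4, -1.0]
gripper_width: 30.0
```

View pics/g4.png

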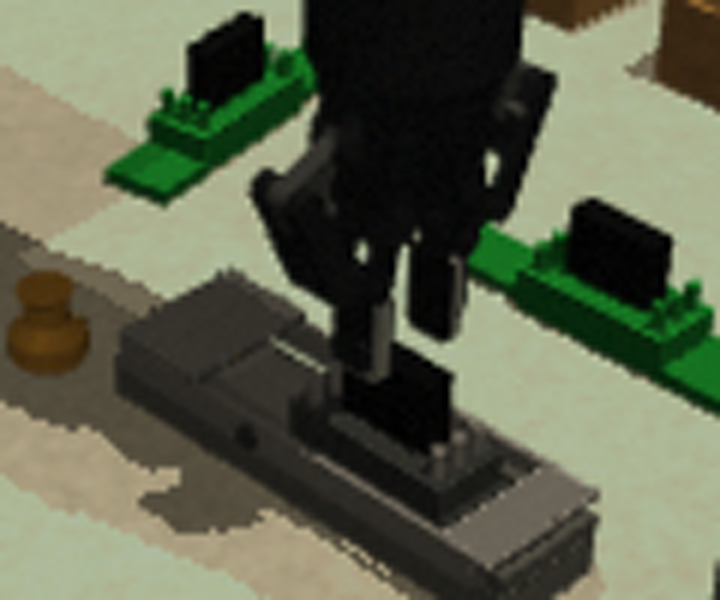

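Run:
```python
from h import *
d=viewer.get_image("scene")
f=lambda p: np.round((px(d,p)-[250,140])*6)
for z in (47,53,60,70,80,90): print(z,f([536.5+11,130.7-16,z]),f([536.5-11,130.7-16,z]),f([536.5+11,130.7+16,z]),f([536.5-11,130.7-30,z]))
print(f([559,130,76]),f([513,130,76]),f([536,123,76]))
```

```text
47 [385. 443.] [344. 418.] [444. 409.] [318. 433.]
53 [385. 431.] [345. 405.] [444. 396.] [318. 420.]
60 [386. 416.] [345. 390.] [445. 382.] [319. 406.]
70 [387. 395.] [346. 369.] [446. 361.] [319. 384.]
80 [388. 373.] [346. 348.] [448. 339.] [319. 363.]
90 [388. 352.] [347. 326.] [449. 318.] [320. 341.]
[438. 379.] [352. 327.] [381. 360.]
```

```bash
python3 -m pendant '[[0.3,[0,0,-0.5],[0,0,0]],[0.3,[0,0,-1],[0,0,0]],[0.3,[0,0,-1.5],[0,0,0]],[0.3,[0,0,-1.5],[0,0,0]]]' 20
python3 - <<'E'
from h import *
d=viewer.get_image("scene");im=d["frame"][:,:,::-1]
cv2.imwrite("pics/g5.png",cv2.resize(im[140:240,250:370],None,fx=6,fy=6,interpolation=cv2.INTER_CUBIC))
E
```

```text
time_s: 15.55
ee_pos: [535.7, 130.6, 50.0]
tool_rot: [-3.141, -0.003, -3.122]
force: [0.1, -0.2, 0.8]
gripper_width: 30.1
```

View pics/g5.png

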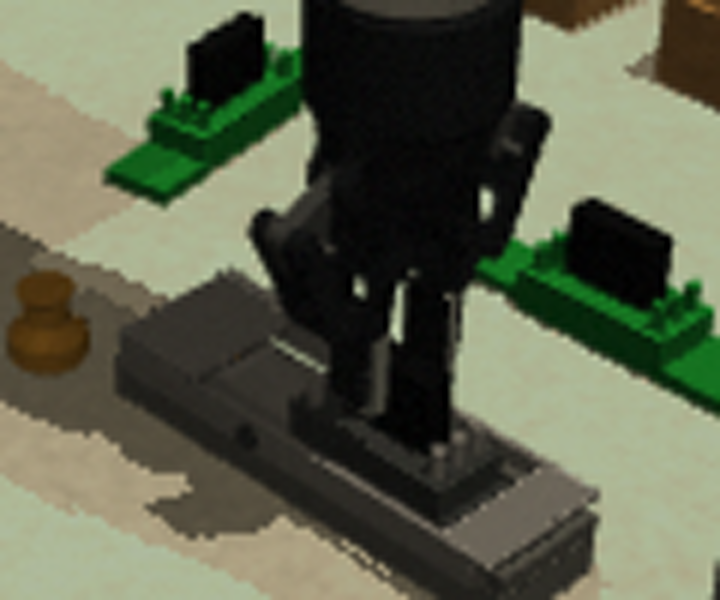

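```bash
python3 -m pendant '[[0.3,[0.05,0,-0.4],[0,0,0]],[0.3,[0.05,0,-0.8],[0,0,0]],[0.3,[0.05,0,-1.2],[0,0,0]],[0.3,[0.05,0,-1.2],[0,0,0]],[0.3,[0.05,0,-1.2],[0,0,0]]]' 20
python3 - <<'E'
from h import *
d=viewer.get_image("scene");im=d["frame"][:,:,::-1]
cv2.imwrite("pics/g6.png",cv2.resize(im[140:240,250:370],None,fx=6,fy=6,interpolation=cv2.INTER_CUBIC))
print(get_state()["force"],get_state()["torque"])
E
```

```text
time_s: 16.1
ee_pos: [537.0, 130.7, 39.0]
tool_rot: [-3.141, -0.002, -3.122]
force: [-0.3, 0.2, 0.1]
gripper_width: 29.9
[ 0.81292996  0.21617072 -0.06447577] [ 0.01210258 -0.03461339 -0.00706237]
```

View pics/g6.png

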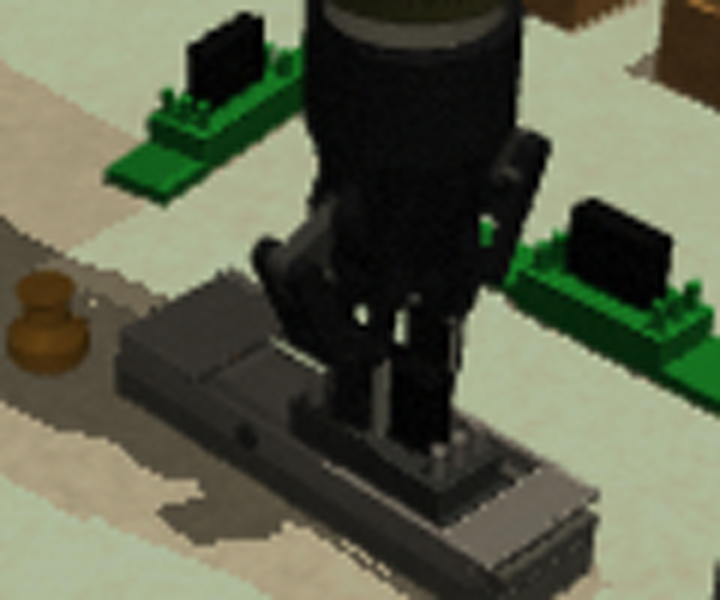

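```bash
python3 -m pendant '[[0.6,[0,0,0],[0,0,0]],[0.75,[0,0,0],[0,0,0]],[0.85,[0,0,0],[0,0,0]],[1,[0,0,0],[0,0,0]],[1,[0,0,0],[0,0,0]]]' 20; python3 -m pendant '[[1,[0,0,0],[0,0,0]],[1,[0,0,0],[0,0,0]],[1,[0,0,0],[0,0,0]]]' 70
python3 - <<'E'
from h import *
s=get_state();print(s["force"],s["torque"])
E
```

```text
time_s: 16.65
ee_pos: [537.2, 130.7, 39.4]
tool_rot: [-3.141, -0.001, -3.122]
force: [-0.7, 0.5, 2.8]
gripper_width: 13.7
time_s: 16.95
ee_pos: [537.2, 130.8, 39.5]
tool_rot: [-3.141, -0.001, -3.122]
force: [-1.5, 0.1, 5.1]
gripper_width: 12.8
[-1.48261033  0.12942082  5.10093469] [0.05252394 0.28610511 0.1558129 ]
```

```bash
python3 -m pendant '[[1,[0,0,0.03],[0,0,0]],[1,[0,0,0.03],[0,0,0]],[1,[0,0,0.03],[0,0,0]]]'; python3 -m pendant '[[1,[-0.3,-0.005,0],[0,0,0]],[1,[-0.6,-0.01,0],[0,0,0]],[1,[-0.6,-0.01,0],[0,0,0]]]'
python3 - <<'E'
from h import *
s=get_state();print(s["force"],s["torque"])
E
```

```text
time_s: 17.25
ee_pos: [537.2, 130.8, 39.5]
tool_rot: [-3.141, -0.001, -3.122]
force: [-1.2, 0.1, 3.5]
gripper_width: 12.4
time_s: 17.55
ee_pos: [531.6, 130.5, 39.5]
tool_rot: [-3.141, 0.0, -3.122]
force: [3.9, 0.2, -0.2]
gripper_width: 13.0
[ 3.90491501  0.15446824 -0.18869428] [-0.04394757 -0.62986466  0.0106293 ]
```

```bash
python3 -m pendant '[[1,[-0.3,-0.006,0],[0,0,0]],[1,[-0.6,-0.012,0],[0,0,0]],[1,[-0.9,-0.017,0],[0,0,0]],[1,[-1.1,-0.02,0],[0,0,0]],[1,[-1.1,-0.02,0],[0,0,0]]]'
python3 - <<'E'
from h import *
s=get_state();print(s["force"],s["torque"])
E
```

```text
time_s: 18.05
ee_pos: [519.7, 130.3, 39.5]
tool_rot: [-3.141, -0.002, -3.122]
force: [3.1, -1.1, 0.6]
gripper_width: 12.7
[ 3.08232688 -1.08517813  0.56412212] [-0.19055089 -0.70907667  0.07585355]
```

```bash
python3 -m pendant '[[1,[-0.1,-0.002,0],[0,0,0]],[1,[-0.15,-0.003,0],[0,0,0]],[1,[-0.15,-0.003,0],[0,0,0]]]';python3 -m pendant '[[1,[-0.1,-0.002,0],[0,0,0]],[1,[-0.1,-0.002,0],[0,0,0]]]'; python3 -m pendant '[[1,[-0.1,-0.002,0],[0,0,0]],[1,[-0.1,-0.002,0],[0,0,0]]]'
```

```text
time_s: 18.35
ee_pos: [518.8, 130.3, 39.5]
tool_rot: [-3.141, -0.001, -3.122]
force: [4.9, -1.8, 1.0]
gripper_width: 12.7
time_s: 18.55
ee_pos: [517.8, 130.3, 39.5]
tool_rot: [-3.141, -0.001, -3.122]
force: [4.4, -1.1, 1.1]
gripper_width: 12.7
time_s: 18.75
ee_pos: [516.8, 130.3, 39.5]
tool_rot: [-3.141, -0.001, -3.122]
force: [4.3, -1.8, 0.2]
gripper_width: 12.9
```

```bash
python3 -m pendant '[[1,[-0.05,-0.04,0],[0,0,0]],[1,[-0.08,-0.04,0],[0,0,0]],[1,[-0.08,-0.04,0],[0,0,0]]]';python3 -m pendant '[[1,[-0.07,-0.002,0],[0,0,0]],[1,[-0.07,-0.002,0],[0,0,0]]]'
```

```text
time_s: 19.05
ee_pos: [516.1, 130.1, 39.5]
tool_rot: [-3.141, -0.001, -3.122]
force: [4.9, -0.6, -0.2]
gripper_width: 12.4
time_s: 19.25
ee_pos: [515.3, 130.1, 39.5]
tool_rot: [-3.141, -0.001, -3.122]
force: [4.6, 0.0, -0.5]
gripper_width: 12.9
```

```bash
python3 -m pendant '[[1,[-0.05,0,0],[0,0,0]],[1,[-0.05,0,0],[0,0,0]]]';python3 -m pendant '[[1,[-0.05,0,0],[0,0,0]],[1,[-0.05,0,0],[0,0,0]]]'
```

```text
time_s: 19.45
ee_pos: [515.0, 130.1, 39.6]
tool_rot: [-3.141, -0.001, -3.122]
force: [5.3, -1.3, 0.5]
gripper_width: 13.0
time_s: 19.65
ee_pos: [514.7, 130.1, 39.6]
tool_rot: [-3.141, -0.0, -3.122]
force: [6.1, -0.3, 0.6]
gripper_width: 12.8
```

Run:
```python
from h import *
s=get_state();print(s["force"],s["torque"])
```

```text
[ 6.10064364 -0.29801181  0.6478088 ] [-0.11159636 -1.15645844  0.06953636]
```

```bash
python3 -m pendant '[[1,[-0.029,0,0.084],[0.0002,-0.01,0]],[1,[-0.058,-0.001,0.168],[0.0004,-0.02,0]],[1,[-0.058,-0.001,0.168],[0.0004,-0.02,0]]]'
python3 - <<'E'
from h import *
s=get_state();print(s["ee_pos"],s["tool_rot"],s["force"],s["torque"],s["joint_positions"])
E
```

```text
time_s: 19.95
ee_pos: [514.0, 130.1, 41.4]
tool_rot: [-3.141, 0.02, -3.122]
force: [7.3, -0.5, -1.0]
gripper_width: 13.0
[514.01091843 130.07947887  41.36646847] [-3.14143479  0.02008173 -3.1218894 ] [ 7.293527   -0.53994266 -1.03612837] [-0.12379805 -1.25171853  0.09684616] [ 0.09741941  0.33809623 -0.38758371  0.82510751 -0.00171638  0.07770057]
```

```bash
python3 -m pendant '[[1,[-0.01,0,0.083],[0.0002,-0.01,0]],[1,[-0.022,-0.001,0.167],[0.0004,-0.02,0]],[1,[-0.037,-0.001,0.25],[0.0005,-0.03,0]],[1,[-0.037,-0.001,0.25],[0.0005,-0.03,0]]]'
python3 - <<'E'
from h import *
s=get_state();print(s["ee_pos"],s["tool_rot"],s["force"],s["torque"])
E
```

```text
time_s: 20.35
ee_pos: [513.6, 130.1, 43.9]
tool_rot: [-3.141, 0.05, -3.122]
force: [6.3, -1.3, -0.5]
gripper_width: 13.5
[513.57225213 130.08933143  43.94322439] [-3.14135648  0.05003138 -3.12187385] [ 6.25370245 -1.27929204 -0.54330683] [-0.05629241 -1.05491038  0.08624023]
```

```bash
python3 -m pendant '[[1,[-0.026,0,0.105],[0.0002,-0.0125,0]],[1,[-0.052,-0.001,0.21],[0.0005,-0.025,0]],[1,[-0.078,-0.001,0.312],[0.0007,-0.0375,0]],[1,[-0.104,-0.002,0.413],[0.001,-0.05,0]],[1,[-0.104,-0.002,0.413],[0.001,-0.05,0]]]'
python3 - <<'E'
from h import *
s=get_state();print(s["ee_pos"],s["tool_rot"],s["force"],s["torque"])
E
```

```text
time_s: 20.85
ee_pos: [512.5, 130.1, 48.2]
tool_rot: [-3.141, 0.1, -3.122]
force: [5.9, -1.0, 0.1]
gripper_width: 12.7
[512.52388221 130.07331291  48.19280094] [-3.14143353  0.10022065 -3.12189993] [ 5.85221153 -0.98119044  0.08696875] [-0.0906133  -1.14185547  0.10094089]
```

```bash
python3 -m pendant '[[1,[-0.066,-0.001,0.225],[0.0005,-0.0275,0]],[1,[-0.138,-0.002,0.448],[0.001,-0.055,0]],[1,[-0.138,-0.002,0.448],[0.001,-0.055,0]]]'
python3 - <<'E'
from h import *
s=get_state();print(s["ee_pos"],s["tool_rot"],s["force"],s["torque"])
E
```

```text
time_s: 21.15
ee_pos: [510.9, 130.1, 52.7]
tool_rot: [-3.141, 0.156, -3.122]
force: [6.8, -0.4, -0.9]
gripper_width: 12.8
[510.90141569 130.07945855  52.72438855] [-3.14138055  0.15555864 -3.1218163 ] [ 6.75499238 -0.36485084 -0.88520812] [-0.06773947 -1.19191777  0.09619981]
```

```bash
python3 -m pendant '[[1,[-0.072,-0.001,0.221],[0.0005,-0.0275,0]],[1,[-0.15,-0.002,0.44],[0.001,-0.055,0]],[1,[-0.15,-0.002,0.44],[0.001,-0.055,0]]]'
python3 - <<'E'
from h import *
s=get_state();print(s["ee_pos"],s["tool_rot"],s["force"],s["torque"])
d=viewer.get_image("scene");im=d["frame"][:,:,::-1]
cv2.imwrite("pics/t1.png",cv2.resize(im[140:240,250:370],None,fx=6,fy=6,interpolation=cv2.INTER_CUBIC))
E
```

```text
time_s: 21.45
ee_pos: [509.3, 130.1, 57.1]
tool_rot: [-3.141, 0.21, -3.122]
force: [5.2, -0.1, -1.8]
gripper_width: 12.7
[509.25219414 130.10826392  57.06590168] [-3.14134882  0.21013741 -3.1216864 ] [ 5.2186411  -0.1397575  -1.80764104] [-0.06875085 -0.95327574  0.05815679]
```

View pics/t1.png

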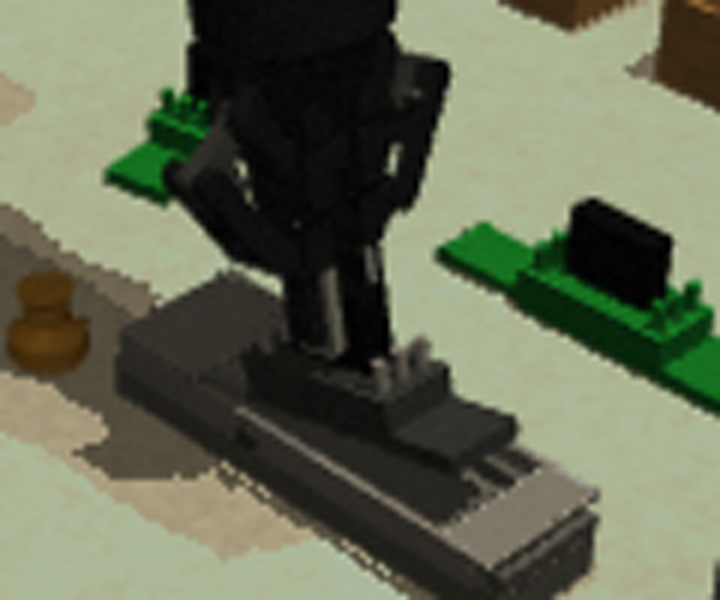

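```bash
python3 -m pendant '[[1,[0.3,0.005,0.04],[0,0,0]],[1,[0.7,0.013,0.07],[0,0,0]],[1,[1.2,0.022,0.07],[0,0,0]],[1,[1.6,0.029,0.07],[0,0,0]],[1,[1.6,0.029,0.07],[0,0,0]]]';python3 -m pendant '[[1,[0.5,0.009,0],[0,0,0]],[1,[1,0.018,0],[0,0,0]],[1,[1.5,0.027,0],[0,0,0]],[1,[2,0.036,0],[0,0,0]],[1,[2.3,0.042,0],[0,0,0]],[1,[2.3,0.042,0],[0,0,0]]]'
```

```text
time_s: 22.0
ee_pos: [525.7, 130.2, 56.9]
tool_rot: [-3.141, 0.208, -3.122]
force: [2.9, 1.5, -2.8]
gripper_width: 12.9
time_s: 22.6
ee_pos: [548.6, 130.4, 57.2]
tool_rot: [-3.141, 0.209, -3.122]
force: [-0.4, 0.2, -3.6]
gripper_width: 13.0
```

```bash
python3 -m pendant '[[1,[0,0,1],[0,0,0]],[1,[0,0,2.5],[0,0,0]],[1,[0,0,4.5],[0,0,0]],[1,[0,0,6.5],[0,0,0]],[1,[0,0,8],[0,0,0]],[1,[0,-1,8.5],[-0.001,0.05,0]],[1,[0.5,-3,8.5],[-0.002,0.1,0]],[1,[0.8,-6,8.5],[-0.003,0.15,0]],[1,[1.2,-9,8.5],[-0.004,0.21,0]],[1,[1.5,-12,8.5],[-0.004,0.21,0]],[1,[1.8,-15,8.5],[-0.004,0.21,0]],[1,[2.1,-18,8.5],[-0.004,0.21,0]],[1,[2.5,-21,8.5],[-0.004,0.21,0]],[1,[2.5,-24,8.5],[-0.004,0.21,0]],[1,[2.5,-26,8.5],[-0.004,0.21,0]],[1,[2.5,-27.1,8.5],[-0.004,0.21,0]],[1,[2.5,-27.1,8.5],[-0.004,0.21,0]],[1,[2.5,-27.1,8.5],[-0.004,0.21,0]]]'
python3 - <<'E'
from h import *
s=get_state();print(s["ee_pos"],s["tool_rot"],s["force"],s["torque"])
from scipy.spatial.transform import Rotation as R
a=R.from_euler("xyz",s["tool_rot"]);b=R.from_euler("xyz",[np.pi,0,.245+np.pi])
print(np.round((b*a.inv()).as_rotvec(),4))
d=shot("scene","m1.png")
E
```

```text
time_s: 24.4
ee_pos: [573.1, -139.8, 142.5]
tool_rot: [3.142, -0.001, -3.122]
force: [-0.3, 0.7, -2.7]
gripper_width: 12.9
[ 573.0586138  -139.79430086  142.53907218] [ 3.14151520e+00 -1.45934464e-03 -3.12187960e+00] [-0.30029007  0.73130999 -2.73560685] [0.00057546 0.00583476 0.00434454]
[ 1.000e-04 -1.500e-03  2.253e-01]
```

View pics/m1.png

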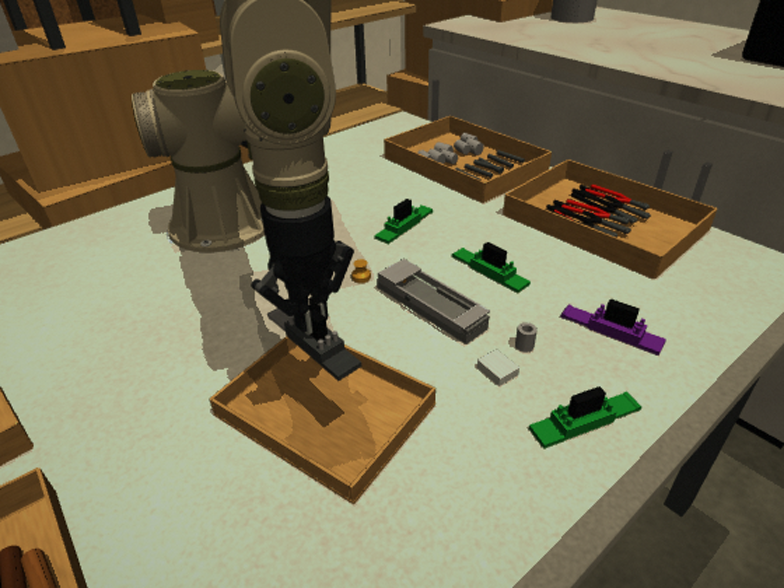

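```bash
python3 -m pendant '[[1,[0,-0.05,-1],[0,0,0.1]],[1,[0.1,-0.1,-3],[0,0,0.2]],[1,[0.1,-0.1,-5],[0,-0.0015,0.225]],[1,[0.1,-0.1,-7],[0,-0.0015,0.225]],[1,[0.1,-0.1,-9],[0,-0.0015,0.225]],[1,[0.1,-0.1,-10.5],[0,-0.0015,0.225]],[1,[0.1,-0.1,-11.1],[0,-0.0015,0.225]],[1,[0.1,-0.1,-11.1],[0,-0.0015,0.225]]]'
python3 - <<'E'
from h import *
s=get_state();print(s["force"],s["torque"])
d=viewer.get_image("scene");im=d["frame"][:,:,::-1]
cv2.imwrite("pics/p1.png",cv2.resize(im[210:360,140:320],None,fx=4,fy=4,interpolation=cv2.INTER_CUBIC))
E
```

```text
time_s: 25.25
ee_pos: [573.6, -140.1, 30.6]
tool_rot: [3.141, -0.001, -2.896]
force: [-0.3, -0.5, -2.7]
gripper_width: 12.7
[-0.31560313 -0.51764931 -2.73708919] [-0.00769327  0.00783637  0.0195322 ]
```

View pics/p1.png

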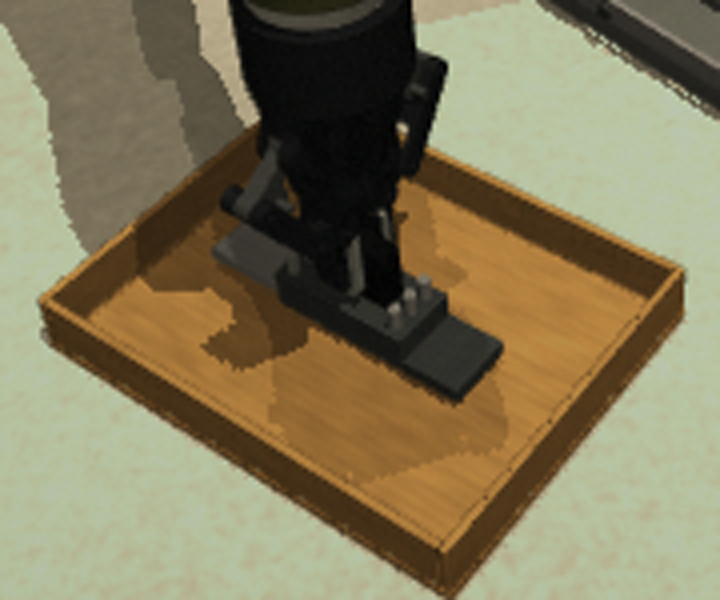

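```bash
python3 -m pendant '[[1,[0,0,-0.15],[0,0,0]],[1,[0,0,-0.3],[0,0,0]],[1,[0,0,-0.4],[0,0,0]],[1,[0,0,-0.4],[0,0,0]]]';python3 -m pendant '[[1,[0,0,-0.05],[0,0,0]],[1,[0,0,-0.1],[0,0,0]],[1,[0,0,-0.1],[0,0,0]]]'
```

```text
time_s: 25.7
ee_pos: [574.3, -141.6, 27.5]
tool_rot: [-3.141, 0.0, -2.897]
force: [-0.2, 0.7, -4.3]
gripper_width: 12.8
time_s: 26.0
ee_pos: [574.2, -141.5, 26.3]
tool_rot: [-3.141, -0.0, -2.897]
force: [-0.4, -0.1, -3.2]
gripper_width: 12.7
```

```bash
python3 -m pendant '[[1,[0,0,-0.05],[0,0,0]],[1,[0,0,-0.1],[0,0,0]],[1,[0,0,-0.1],[0,0,0]]]';python3 -m pendant '[[1,[0,0,-0.05],[0,0,0]],[1,[0,0,-0.05],[0,0,0]]]'
```

```text
time_s: 26.3
ee_pos: [574.2, -141.4, 25.2]
tool_rot: [-3.141, -0.0, -2.897]
force: [-0.4, 0.2, -3.3]
gripper_width: 12.7
time_s: 26.5
ee_pos: [574.2, -141.5, 24.7]
tool_rot: [-3.141, -0.0, -2.897]
force: [-0.8, 0.0, -2.4]
gripper_width: 12.6
```

```bash
python3 -m pendant '[[1,[0,0,-0.04],[0,0,0]],[1,[0,0,-0.04],[0,0,0]]]';python3 -m pendant '[[1,[0,0,-0.04],[0,0,0]],[1,[0,0,-0.04],[0,0,0]]]'
```

```text
time_s: 26.7
ee_pos: [574.3, -141.5, 24.5]
tool_rot: [-3.141, 0.0, -2.897]
force: [-0.9, 0.1, -2.7]
gripper_width: 12.9
time_s: 26.9
ee_pos: [574.3, -141.5, 24.5]
tool_rot: [-3.141, 0.0, -2.897]
force: [-1.9, 1.3, 2.3]
gripper_width: 13.1
```

```bash
python3 -m pendant '[[1,[0,0,0],[0,0,0]],[1,[0,0,0],[0,0,0]]]' 20; python3 -m pendant '[[0.6,[0,0,0],[0,0,0]],[0.45,[0,0,0],[0,0,0]],[0.3,[0,0,0],[0,0,0]],[0.2,[0,0,0],[0,0,0]],[0.2,[0,0,0],[0,0,0]]]'
python3 - <<'E'
from h import *
s=get_state();print(s["force"],s["torque"])
d=viewer.get_image("scene");im=d["frame"][:,:,::-1]
cv2.imwrite("pics/p2.png",cv2.resize(im[210:360,140:320],None,fx=4,fy=4,interpolation=cv2.INTER_CUBIC))
E
```

```text
time_s: 27.1
ee_pos: [574.3, -141.5, 24.5]
tool_rot: [-3.141, 0.0, -2.897]
force: [-2.4, 1.4, 4.0]
gripper_width: 12.9
time_s: 27.6
ee_pos: [574.3, -141.5, 23.9]
tool_rot: [-3.141, 0.0, -2.897]
force: [-0.2, -1.1, -0.6]
gripper_width: 34.0
[-0.20521569 -1.10915568 -0.6401035 ] [0.01480757 0.02678557 0.00919013]
```

View pics/p2.png

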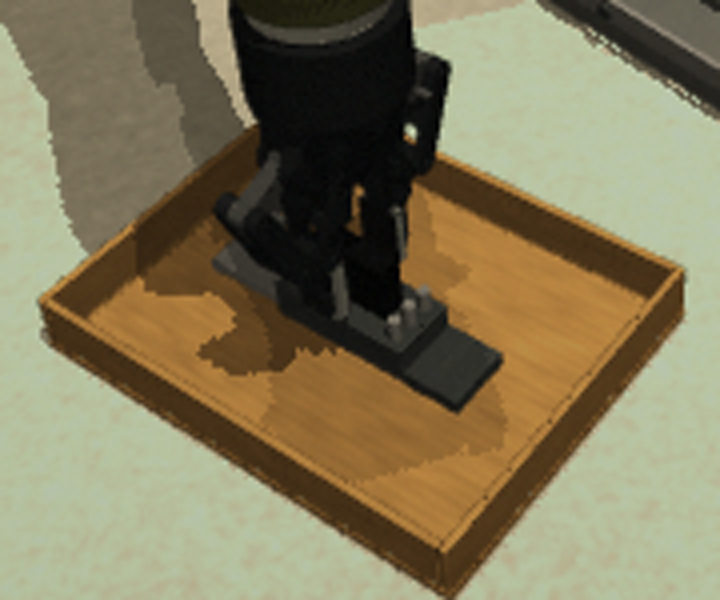

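Released. Raise straight up, well clear.

```bash
python3 -m pendant '[[0.2,[0,0,1],[0,0,0]],[0.2,[0,0,3],[0,0,0]],[0.2,[0,0,6],[0,0,0]],[0.2,[0,0,10],[0,0,0]],[0.2,[0,0,14],[0,0,0]],[0.2,[-2,-4,16],[0,0,0]],[0.2,[-5,-8,18],[0,0,0]],[0.2,[-8,-12,20],[0,0,0]],[0.2,[-10,-14,20],[0,0,0]],[0.2,[-10,-14,20],[0,0,0]],[0.2,[-10,-14,20],[0,0,0]],[0.2,[-10,-14,20],[0,0,0]]]'
python3 - <<'E'
from h import *
s=get_state();print(s["force"],s["time_s"])
for c,g in(("scene",0),("top",0)):
  d=shot(c,c+"_end.png")
  for l in("caddy","handle","ledge","toe","tray","socket","tin","plumb"):
    print(c,l,[np.round(w(d,r["position"]),1).tolist() for r in viewer.pinpoint(c,l) if (w(d,r["position"])[1]<0 or l in("socket","tin","plumb"))])
E
```

```text
time_s: 28.85
ee_pos: [474.5, -280.8, 224.1]
tool_rot: [-3.141, 0.0, -2.896]
force: [0.6, 0.8, 0.9]
gripper_width: 34.2
[0.55188805 0.79480686 0.85883947] 28.85
scene caddy [[571.7, -143.6, 4.8]]
scene handle [[572.9, -142.4, 62.5]]
scene ledge [[642.4, -121.3, 10.3]]
scene toe [[489.9, -163.7, 11.6]]
scene tray [[575.6, -139.9, 0.1]]
scene socket []
scene tin [[684.8, 96.0, -2.6]]
scene plumb [[357.1, 98.5, 1.9], [686.1, 97.3, -2.9]]
top caddy [[575.2, -140.8, 3.4]]
top handle [[570.4, -139.2, 65.3]]
top ledge [[641.4, -122.4, 11.2]]
top toe [[492.0, -158.5, 9.4]]
top tray [[574.4, -141.4, 1.0]]
top socket [[683.2, 173.0, -1.9]]
top tin [[690.3, 95.3, -0.9]]
top plumb [[364.8, 99.8, 1.6]]
```

View pics/scene_end.png

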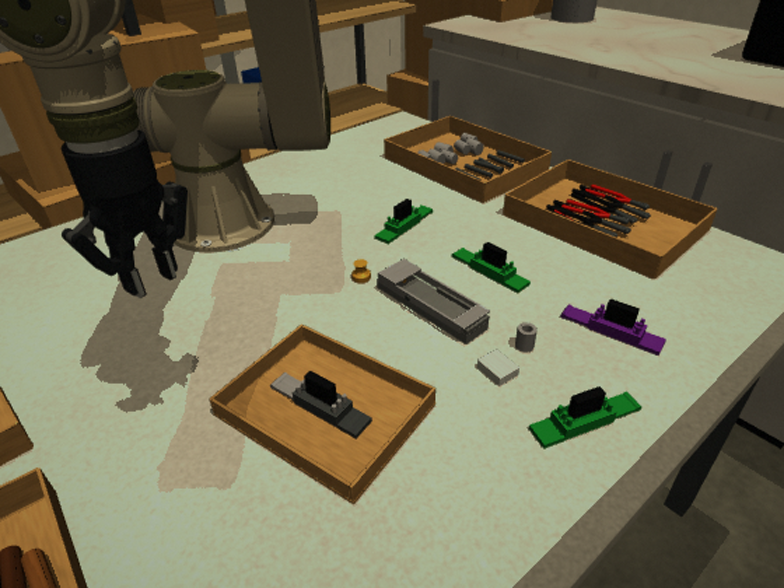

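View pics/top_end.png

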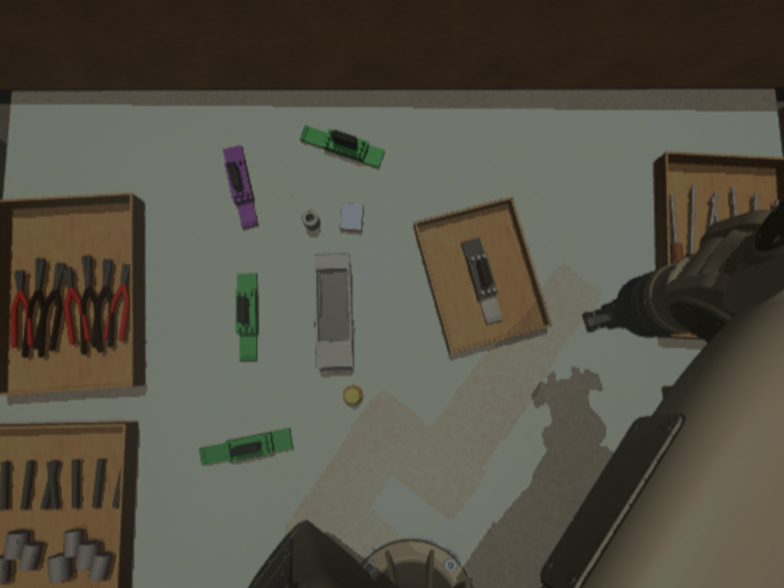

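The caddy stands upright and flat in the middle of the tray (scene ~(322,395), top ~(482,280)). The cradle is empty, and the socket, tin and plumb are where they were.

```bash
python3 -c "
from workcell import job_done
print(job_done())"
```

```text
the job is handed in; nothing more can be done
None
```

The caddy is out of its cradle and standing upright and flat in the middle of the cardboard tray. I let go, cleared the arm and handed the job in at about 30 s.

**What I did:**
- I gripped the handle and pressed the caddy back about 22 mm until the force rose at the buffers. Pressing force peaked at about 7.3 N.
- I swung the outer end up 12° about the toe, holding roughly 5–7 N against the buffers.
- I drew it out about 39 mm and lifted it clear.
- I lowered it in fine steps until it touched the tray floor. The push was about 2 N at contact and 4 N just before I opened the fingers.

**Last checks:** Both cameras put the caddy's origin within about 6 mm of the tray's centre, lying along the tray. The tin and plumb read within a few mm of their starting positions. The scene camera's network missed the socket at the end, but the top camera found it unmoved and both pictures agree.

**What disagreed:**
- **Fingertip height:** The reported TCP height did not fit the pictures. The fingertips stood about 30 mm higher than the TCP and `env.tips_ahead` imply. I set the grasp depth from the pictures and checked the swing pivot by force, which stayed steady all the way.
- **First approach:** It stopped at the last joint's limit, so I used the half-turned grasp instead.
- **Side force:** Sideways readings of 1 to 2 N appeared during the press back, so I shifted 0.4 mm sideways to ease them. About 1 N came and went afterwards.

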